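# Take the dish warmer out of service and set up its lockout

### The job

The culture-dish warmer is due for service. Turn its heat selector back to the red stop dot; only after that turn the red main isolator to off, and once it is off swing its lockout hasp fully out, ready for the technician's padlock. Move every culture dish off the warming plate into the steel tray, lying flat and right way up, without tipping any over, and leave the other things on the bench where they are.

Things in the scene. Friction and masses are not known exactly. Their poses are not given: they have to be found in the camera images.
- warmer: bench-top dish warmer, fixed: white housing 430 mm wide (y) by 250 mm deep (x), 45 mm high, with a warming plate on its left and a sloping control console on its right (164 mm wide, rising from about 45 mm at the front to 107 mm at the back). Origin: centre of its underside; x to its back, y to its left as the robot sees it, z up; yaw within 0.2 rad
- plate_centre (a point): centre of the top of the level aluminium warming plate, 230 x 230 mm, 53 mm over the bench, at (0, 87) mm in the warmer's frame; it has no rim. The console's flank, at y = -47 mm in the warmer's frame, rises 19 mm to its right
- face: grey control face on the console, fixed to the warmer. Origin on the face at its middle, at (0, -129, 75.8) mm in the warmer's frame; x runs up the slope (away from the robot), y to the left, z out of the face, 15 degrees (0.262 rad) from vertical, towards the robot. Isolator axis at (48, 0) mm, selector axis at (-58, 0) mm, a pilot lamp 10 mm high at (-10, 55) mm
- selector (a joint): angle of the heat selector about the face's z, growing clockwise seen from above. 0 = stop: pointer straight up the slope at the red dot. Five detents pi/4 apart: -pi/4 (white dot; end stop), 0 (red dot), pi/4, pi/2, 3pi/4 (orange dots growing in size: heat; end stop). Starts on the heat side. Released within 0.3 rad of a detent it clicks into it; leaving one takes 0.09 N m
- selector_axis (a point): black heat selector: on its axis at the top of its grip, 30 mm over the face. The grip is a bar 40 mm long and 12 mm wide, 9 to 30 mm over the face, on a round skirt 41 mm in diameter (top 10 mm over the face). Site axes: x along the bar to its pointer, z out of the face
- selector_nose (a point): pointer end of the selector's grip, on its top edge, 20 mm from the axis, at the end of a white line
- stop_dot (a point): the red stop dot on the face, 10 mm across, 31 mm up the slope from the selector's axis
- isolator (a joint): angle of the isolator handle about the face's z, growing counter-clockwise seen from above. 0 = on (nose straight up the slope, at the line mark), pi/2 = off (nose to the left, at the small ring mark); end stops at both. Snap action: a cam drives it to the nearer end from either side of pi/4; about 0.15 N m starts it. With the hasp out it cannot be turned back
- isolator_axis (a point): red isolator handle: on its axis at its top, 36 mm over the face. A bar 74 mm long, 16 mm wide, 11 to 36 mm over the face, from 34 mm behind the axis (tail) to 40 mm before it (nose), on a black collar 50 mm in diameter (10 mm high, a 42 mm red disc on it to 14 mm) and a yellow plate 78 x 78 mm. Site axes: x from tail to nose, z out of the face
- isolator_nose (a point): top of the handle's nose, 40 mm from the axis, the end with the white line
- hasp (a joint): angle of the steel lockout hasp, hinged in the handle's tail: 0 = lying flush in the handle, parallel to the face; grows to 1.35 (end stop, fully out) as its free end swings up off the face and over towards the handle's axis. It stays where it is left (0.025 N m). An interlock stops it near 0.7 unless the handle is at off
- hasp_hinge (a point): middle of the hasp's hinge pin, which runs across the handle 14 mm behind the isolator's axis, 33 mm over the face. Site axes turn with the hasp: -x from the pin to the free end, y along the pin
- hasp_eye (a point): centre of the padlock eye in the hasp's free end, 34 mm from the pin. The free end is a steel loop 23 to 46 mm from the pin, 18 mm wide across the handle, 6 mm thick; shut, it lies 30 to 36 mm over the face and stands out behind the handle's tail; it is 2 mm wider than the handle, so it can be pinched across its width from above
- tray: shallow square stainless tray, fixed on the bench, outside 250 x 250 mm, rim 12 mm high, wall and floor 4 mm; origin at the centre of its underside, axes along its sides, z up
- pink_1: round culture dish with its lid on, pink inside, 61 mm in diameter over the lid's rim (56 mm where fingers meet it), 14 mm high, 20 g; origin at the centre of its underside, z up. It lies on the warming plate, at least 80 mm from its neighbours (centre to centre), or is absent
- pink_2: round culture dish with its lid on, pink inside, 61 mm in diameter over the lid's rim (56 mm where fingers meet it), 14 mm high, 20 g; origin at the centre of its underside, z up. It lies on the warming plate, at least 80 mm from its neighbours (centre to centre), or is absent
- tan_1: round culture dish with its lid on, tan inside, 61 mm in diameter over the lid's rim (56 mm where fingers meet it), 14 mm high, 20 g; origin at the centre of its underside, z up. It lies on the warming plate, at least 80 mm from its neighbours (centre to centre), or is absent
- tan_2: round culture dish with its lid on, tan inside, 61 mm in diameter over the lid's rim (56 mm where fingers meet it), 14 mm high, 20 g; origin at the centre of its underside, z up. It lies on the warming plate, at least 80 mm from its neighbours (centre to centre), or is absent
- pipette: blue micropipette lying on the bench behind the warmer, 240 mm long; to be left alone
- film_roll: roll of sealing film standing on the bench, 84 mm in diameter, 52 mm high; to be left alone
- reagent: amber reagent bottle with a black cap standing on the bench, 50 mm in diameter, 98 mm high; to be left alone
Not all that is in view belongs to the job. What is shaped like the pink_2 but green or yellow is not meant.

How it is judged:
By the outcome, as a careful person would: the job done as asked, in the order asked, and still so for the second after the job is handed in, with the robot touching nothing.
Of pink_1, pink_2, tan_1, tan_2 only 3 to 4 are there at a start; the rules pass over those that are not, and their reading is None.
At some moment in a run one of pink_1, pink_2, tan_1, tan_2 may be knocked a few centimetres aside while the robot is not near it.
It also fails if it takes over 210 s, if anything falls off the work surface, if the arm or the gripper's body presses on something with over 40 N, if the wrist force passes 120 N, or if a joint passes its speed limit or range.

### The arm

A 6-joint arm with a two-finger parallel gripper is mounted at the origin on a cart in front of the work surface, level with it; the furniture and walls round the work are solid. World frame = base frame: x ahead of the robot, y to its left, z up, the work surface at z = 0. Lengths are in m, angles in rad, forces in N, time in s.
With the tool pointing down it reaches from about 0.35 to 0.975 m from the base axis. Payload 17.4 kg.
Tool frame: the origin (TCP) lies at the very end of the fingers, on their centre line; the grasp point (between the pads) lies 19 mm behind it (arm.tcp_to_grasp is the distance from the TCP to the grasp point, in m); z points along the fingers, y is the line along which they close (so a half turn about z gives the same grasp; the last joint's range is limited). The gripper opens to 85 mm and grips with 20 to 120 N. Pads are 22 mm wide; open, the fingers measure 114 mm over their backs; the gripper's body (76 mm by 85 mm) begins 54 mm behind the grasp point. The pads swing forward as they close: fully open they stand 13 mm farther back than shut.
Start: joints at [1.224, 0.116, 1.442, -0, 1.584, -0.038], TCP at [0.205, 0.643, 0.231] pointing down, gripper open.
Joint ranges: [-2.83, 2.83], [-0.83, 2.19], [0.07, 2.5], [-1.14, 4.28], [0.01, 3], [-2.97, 2.97]. Speed limits (rad/s): [1.89, 1.89, 2.22, 3.14, 3.14, 3.14].

### API

Orientations are given as a unit quaternion [x, y, z, w].
In Python, from station import arm gives the robot as it stands. Calls block until the motion is done:
- arm.movep(position, orientation): joint-space move of the TCP to a pose.
- arm.move_l(position, speed=0.15, rotation=None, f_stop=None): straight line of the TCP; rotation=None keeps the orientation; speed is the mean speed in m/s. With f_stop (N) it stops when the force on the tool has changed by that much, and returns True; else False.
- arm.move_j(angles): joint-space move.
- arm.set_gripper(opening, f_grip=None): finger opening in m; f_grip is the grip in N (None keeps the last); returns when the fingers have stopped.
- arm.wait(seconds).
- arm.inverse_kinematics(position, orientation): joint angles nearest the present ones, or None.
- arm.read_state(): the state.
- arm.camera(name): name is "side" or "top" or "wrist"; returns a dict with "frame" (420x560x3 uint8, red, green, blue), "fovy" (degrees; the focal length in pixels is half the picture's height over the tangent of half this angle, whatever the lens; pixels are square), "cx", "cy" (the principal point, pixels), "pose" (4x4, takes a point from camera to world coordinates). Camera axes: x right, y up, looking along -z (the intrinsics and any distortion apply to the point x, -y, -z); pixel columns grow to the right and rows downward; lengths in m; the calibration is good to about 2 mm. A picture is of the moment at which its call begins. There is no depth.
A pose or a line that the arm cannot do raises arm.IKError and nothing moves.
- arm.job_done(): hands the job in; it is judged then, once.
The state is a dict: "time": time; "q": joint angles; "joint_velocities": joint speeds; "tau": joint torques, N m; "eef_pos": TCP position; "tool_rot": TCP orientation; "ft_force": force on the tool from outside, world axes, zero at the start; "ft_torque": the same for the moment, N m; "gripper_width": finger opening in m; "grip_force": force on a finger pad.
Only numpy, scipy, OpenCV 4.12 (cv2) and the standard library are available. Lean on these libraries where they do the work, as an engineer would, in place of code of your own. Each camera call takes 0.05 s, during which the arm holds its last target. There are 200 camera calls.

## Working session

There is one attempt and no reset: what is moved stays moved. The work goes in short steps, each a Python script; the robot and the scene stay as the last script left them, time stands still between calls to the robot, and variables do not carry over. Pictures are saved under pics/ and viewed, at most 14 in all, crops included, and the job is handed in when it is done.

```bash
ls; mkdir -p pics; python3 - <<'E'
from station import arm
import cv2,numpy as np
for n in ["top","side"]:
    c=arm.camera(n); cv2.imwrite(f"pics/{n}0.png",c["frame"][:,:,::-1])
    print(n,{k:v for k,v in c.items() if k!="frame"})
s=arm.read_state();print(s["time"],s["tool_rot"],s["eef_pos"],arm.tcp_to_grasp)
E
```

```text
pics
top {'fovy': 52.52942240874435, 'cx': 274.81210058772973, 'cy': 206.60799266934194, 'pose': array([[-0.00265764,  0.99247925, -0.12238415,  0.4369355 ],
       [-0.99996173, -0.00365763, -0.00794695, -0.05616832],
       [-0.00833482,  0.12235835,  0.99245099,  1.26658817],
       [ 0.        ,  0.        ,  0.        ,  1.        ]])}
side {'fovy': 48.408185368706974, 'cx': 277.1713505232555, 'cy': 202.4514432306691, 'pose': array([[-0.9948678 ,  0.05603394, -0.08425118,  0.42997995],
       [-0.09884347, -0.36017264,  0.92763443,  1.42844694],
       [ 0.02163404,  0.93120131,  0.36386275,  0.68260697],
       [ 0.        ,  0.        ,  0.        ,  1.        ]])}
0.1 [ 1.53782615e-01  9.88104579e-01 -4.88476251e-04 -1.01095156e-04] [0.20510829 0.64291453 0.23065719] 0.0187
```

View pics/top0.png

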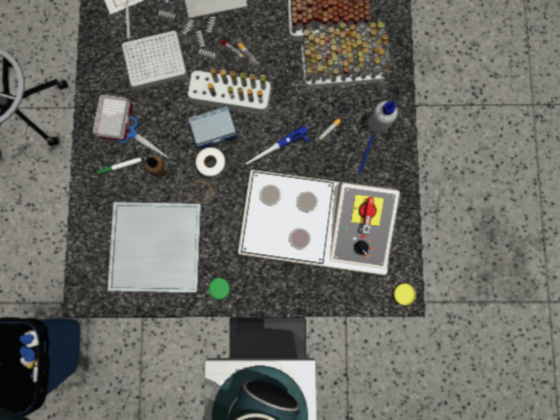

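View pics/side0.png

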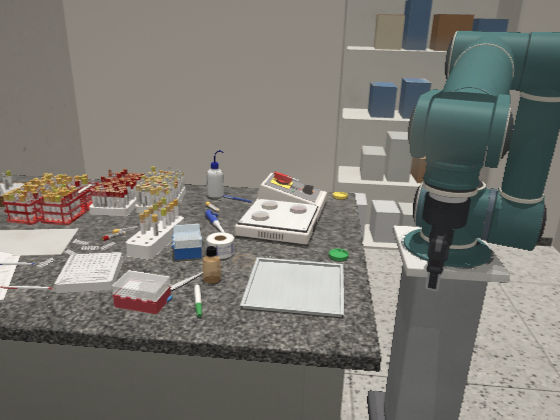

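The top view shows two tan dishes at (270,195) and (306,202) and a pink one at (300,239). The selector is at about (362,247), the isolator at (368,210) and the tray centre at about (154,247). I'll enlarge the warmer area.

```bash
cat > h.py <<'E'
from station import arm
import cv2,numpy as np
from scipy.spatial.transform import Rotation as R
def ray(c,u,v,z):
    h=c["frame"].shape[0]; f=h/2/np.tan(np.radians(c["fovy"])/2)
    d=c["pose"][:3,:3]@np.array([(u-c["cx"])/f,-(v-c["cy"])/f,-1]); o=c["pose"][:3,3]
    return o+d*(z-o[2])/d[2]
def proj(c,p):
    h=c["frame"].shape[0]; f=h/2/np.tan(np.radians(c["fovy"])/2)
    q=c["pose"][:3,:3].T@(np.asarray(p)-c["pose"][:3,3])
    return np.array([c["cx"]+f*q[0]/-q[2],c["cy"]-f*q[1]/-q[2]])
E
python3 - <<'E'
from h import *
c=arm.camera("top"); f=c["frame"][:,:,::-1]
cv2.imwrite("pics/t1.png",cv2.resize(f[160:285,230:410],None,fx=4.4,fy=4.4,interpolation=cv2.INTER_CUBIC))
for n,u,v,z in [("tan a",270,195,.067),("tan b",306,202,.067),("pink",300,239,.067),("sel",362,247,.09),("iso",368,210,.12),("trayTL",112.5,202,.012),("TR",200,202,.012),("BL",108,290,.012),("BR",197.5,292,.012)]:
    print(n,ray(c,u,v,z).round(4))
E
```

```text
tan a [ 0.6182 -0.0329  0.067 ]
tan b [ 0.5977 -0.1352  0.067 ]
pink [ 0.4928 -0.1172  0.067 ]
sel [ 0.4693 -0.2861  0.09  ]
iso [ 0.5681 -0.2992  0.12  ]
trayTL [0.6073 0.4382 0.012 ]
TR [0.6063 0.1767 0.012 ]
BL [0.3489 0.4399 0.012 ]
BR [0.3427 0.179  0.012 ]
```

View pics/t1.png

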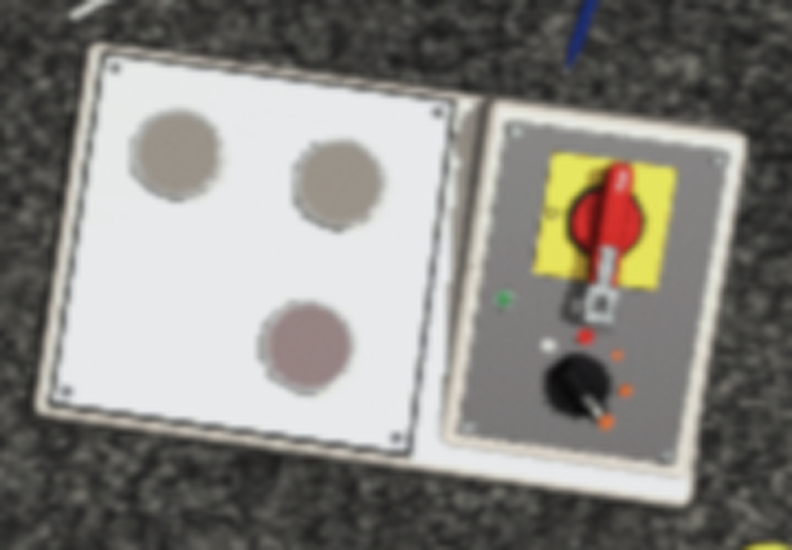

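The crop shows the selector at 3π/4 (largest orange dot), the isolator on, the hasp shut and three dishes. I'll fit the warmer pose to the visible features and go look with the wrist camera.

```bash
cat >> h.py <<'E'
from scipy.optimize import least_squares
import json,os
FR=np.array([[np.cos(.262),0,-np.sin(.262)],[0,1,0],[np.sin(.262),0,np.cos(.262)]])
def f2w(p): return np.array([0,-.129,.0758])+FR@np.asarray(p,float)
def W(x): return R.from_euler('z',x[2]).as_matrix(),np.array([x[0],x[1],0])
def fit(c,px,pts,x0):
    def r(x):
        M,t=W(x); return np.concatenate([proj(c,M@p+t)-u for u,p in zip(px,pts)])
    s=least_squares(r,x0,loss="soft_l1"); print(s.x.round(4),"res",s.fun.round(1)); return s.x
def load(): return np.array(json.load(open("w.json")))
def face(p,a=0,tilt=0,x=None):
    """TCP pose: point p in face frame, tool y at angle a from face y (ccw), tool z into face; tilt about face x"""
    M,t=W(load() if x is None else x)
    B=M@FR
    T=R.from_euler('x',tilt).as_matrix()@R.from_euler('z',a).as_matrix()@np.array([[-1,0,0],[0,1,0],[0,0,-1]])
    return M@f2w(p)+t, R.from_matrix(B@T).as_quat()
def shot(name,cam="wrist",crop=None,k=1.0):
    c=arm.camera(cam); f=c["frame"][:,:,::-1]
    if crop: f=f[crop[1]:crop[3],crop[0]:crop[2]]
    cv2.imwrite(f"pics/{name}.png",cv2.resize(f,None,fx=k,fy=k,interpolation=cv2.INTER_CUBIC)); return c
E
python3 - <<'E'
from h import *
c=arm.camera("top")
cr=[(103,57),(453,100),(410,455),(50,403),(585,337),(505,299),(555,153),(677,169),(655,290),(533,273)]
px=[np.array([230+u/4.4-.5,160+v/4.4-.5]) for u,v in cr]
pl=[(.115,.202,.053),(.115,-.028,.053),(-.115,-.028,.053),(-.115,.202,.053)]
pts=[np.array(p) for p in pl]+[f2w(p) for p in [(-.027,0,0),(-.010,.055,.01),(.087,.039,.001),(.087,-.039,.001),(.009,-.039,.001),(.009,.039,.001)]]
x=fit(c,px,pts,[.5,-.15,-.1]); json.dump(list(x),open("w.json","w"))
p,q=face((-.03,0,.30))
arm.movep(p,q)
c=shot("w1"); s=arm.read_state(); print(s["time"],s["q"],p,s["eef_pos"]); 
print({k:v for k,v in c.items() if k!="frame"})
M,t=W(x)
for n,P in [("sel",(-.058,0,.03)),("dot",(-.027,0,0)),("iso",(.048,0,.036)),("lamp",(-.01,.055,.01))]: print(n,proj(c,M@f2w(P)+t))
E
```

```text
[ 0.5449 -0.1684 -0.1417] res [ 0.5 -0.2 -0.3  0.7 -0.5 -0.4  0.9  0.   0.  -0.2  0.1  0.5 -0.5 -0.2
 -0.2 -0.   0.1 -0.   0.1 -0. ]
3.5833 [-0.71953725 -0.40616233  1.72214761  0.14222444  1.604705   -2.1286664 ] [ 0.42106975 -0.28103791  0.35779178] [ 0.42134194 -0.2807296   0.35765195]
{'fovy': 60.95612861447849, 'cx': 280.80037965965795, 'cy': 205.67530885886544, 'pose': array([[ 1.40863765e-01, -8.38261557e-01, -5.26758921e-01,
         3.12323104e-01],
       [ 9.90028943e-01,  1.19432812e-01,  7.46893267e-02,
        -2.65483072e-01],
       [ 3.03107843e-04, -5.32027598e-01,  8.46726959e-01,
         4.75771840e-01],
       [ 0.00000000e+00,  0.00000000e+00,  0.00000000e+00,
         1.00000000e+00]])}
sel [280.61410295 139.19124501]
dot [280.6144173  161.46156523]
iso [280.60476364 227.91323761]
lamp [325.07423697 176.52847179]
```

View pics/w1.png

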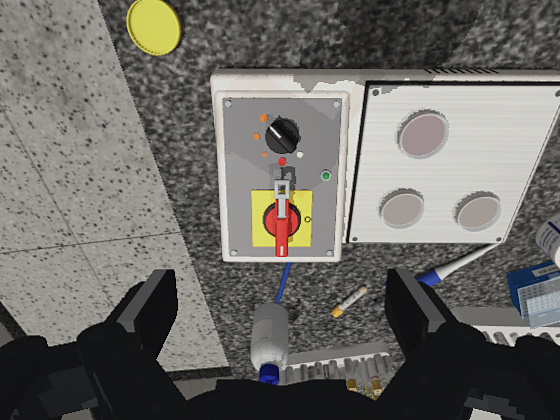

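The wrist view matches the fitted pose: the red dot is at (282,161) against a predicted (281,161), and the lamp is at (326,175) against (325,176). Next is the selector.

```bash
cat > sel.py <<'E'
from h import *
rad=np.radians
S=(-.058,0)
p,q=face((*S,.10),rad(-135)); arm.movep(p,q); print(arm.read_state()["q"].round(2) if hasattr(arm.read_state()["q"],'round') else arm.read_state()["q"])
arm.set_gripper(.034,40)
p,_=face((*S,.0135),rad(-135)); print("stop",arm.move_l(p,.05,f_stop=12))
arm.set_gripper(0,40); s=arm.read_state(); print(s["gripper_width"],s["grip_force"],s["ft_force"],s["time"])
for a in list(range(-120,1,15)):
    p,q=face((*S,.0135),rad(a)); arm.move_l(p,.02,rotation=q)
s=arm.read_state(); print(s["time"],s["ft_force"],s["ft_torque"],s["gripper_width"])
arm.set_gripper(.034)
p,_=face((*S,.16),0); arm.move_l(p,.15)
s=arm.read_state(); print(s["time"],s["q"])
c=shot("w2")
E
python3 sel.py
```

```text
[-0.69 -0.33  1.99  0.14  1.26  0.21]
stop False
0.010831598631527509 39.83830511569977 [-10.3610065    7.96987142   8.95544232] 8.3417
12.0167 [ 9.83606124 13.08574361  4.74146394] [ 2.38042127 -1.60845919  0.72204039] 0.011312152813598667
13.4917 [-0.70897241 -0.38950499  1.93998242  0.14244672  1.3721674  -2.15078254]
```

View pics/w2.png

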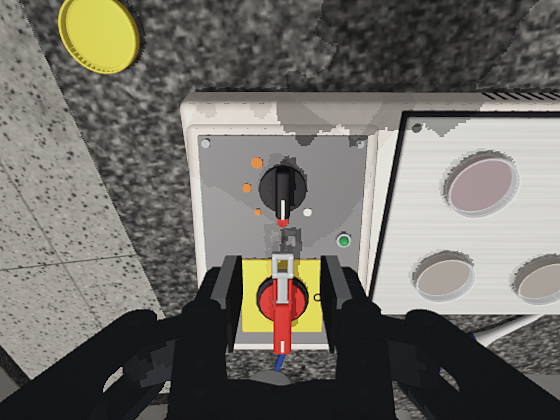

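The selector's pointer (283,205) now sits at the red dot (283,224). Next is the isolator.

```bash
cat > iso.py <<'E'
from h import *
rad=np.radians
S=(.050,0); A=(.048,0)
p,q=face((*S,.14),rad(180)); arm.movep(p,q); print(arm.read_state()["q"])
arm.set_gripper(.040,50)
p,_=face((*S,.0185),rad(180)); print("stop",arm.move_l(p,.06,f_stop=12))
arm.set_gripper(0,50); s=arm.read_state(); print(s["gripper_width"],s["grip_force"],s["ft_force"],s["time"])
for a in range(195,271,15):
    th=rad(a-180)
    p,q=face((A[0]+.002*np.cos(th),.002*np.sin(th),.0185),rad(a)); arm.move_l(p,.02,rotation=q)
s=arm.read_state(); print(s["time"],s["ft_force"],s["ft_torque"],s["gripper_width"])
arm.set_gripper(.040)
p,_=face((.048,-.048,.13),rad(270)); u,_=face((*A,.06),rad(270)); arm.move_l(u,.1); arm.move_l(p,.15)
s=arm.read_state(); print(s["time"],s["q"])
c=shot("w3"); M,t=W(load())
for n,P in [("lamp",(-.01,.055,.01)),("hasp eye",(.048,-.048,.033)),("nose",(.048,.04,.036)),("dot",(-.027,0,0))]: print(n,proj(c,M@f2w(P)+t))
E
python3 iso.py
```

```text
[-0.60070143 -0.16199145  1.74261971  0.11852348  1.32673019  1.09613187]
stop False
0.014952165094714948 49.55474853515625 [-3.33649184  9.70608246  6.42877172] 19.0167
21.4667 [-1.86931861  8.92058754  5.80535446] [1.57421908 0.03939412 0.37411204] 0.014604360424421474
23.1167 [-0.67578081 -0.1096686   1.71354705  0.13685726  1.3143424  -0.55379541]
lamp [196.84148501  53.03493683]
hasp eye [282.37058339 208.08266855]
nose [282.47928919  74.30424   ]
dot [182.32993723 133.86274019]
```

View pics/w3.png

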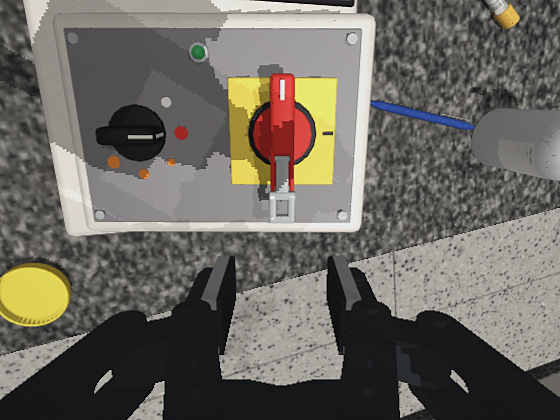

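The isolator is off, with its nose at (283,78) pointing left to the ring. The hasp eye is seen at (283,207) against a predicted (282,208). Next I swing the hasp.

```bash
cat > hasp.py <<'E'
from h import *
rad=np.radians; K=.4; D=.016
def pose(th,r=.034,d=D):
    eye=np.array([.048,-.014-r*np.cos(th),.033+r*np.sin(th)]); t=-K*th
    back=R.from_euler('x',t).apply([0,0,1])
    return face(eye-d*back,rad(270),t)
q0=arm.read_state()["q"]
for th in (.7,1.4): assert arm.inverse_kinematics(*pose(th)) is not None
arm.set_gripper(.034,30)
p,_=pose(0); print("stop",arm.move_l(p,.06,f_stop=12))
arm.set_gripper(0,30); s=arm.read_state(); print(s["gripper_width"],s["ft_force"],s["time"])
for th in np.append(np.arange(.1,1.35,.1),1.39):
    p,q=pose(th); st=arm.move_l(p,.03,rotation=q,f_stop=30)
    if st: print("stopped",th); break
s=arm.read_state(); print(s["time"],s["ft_force"],s["gripper_width"])
arm.set_gripper(.034)
p,q=pose(1.35,d=-.08); arm.move_l(p,.1)
p,q=face((.048,-.02,.22),rad(270)); arm.movep(p,q)
s=arm.read_state(); print(s["time"],s["q"])
c=shot("w4",k=.7); M,t=W(load())
for th in (1.35,1.2,1.0): print(th,.7*proj(c,M@f2w((.048,-.014-.046*np.cos(th),.033+.046*np.sin(th)))+t))
shot("s4","side",(230,160,350,240),5)
E
python3 hasp.py
```

```text
stop False
0.0171873465782208 [-0.36575262 -0.60268013  1.50711587] 25.7083
29.3 [-1.1130291  -5.40503677  3.8693742 ] 0.016938368193289734
31.4 [-0.6528442  -0.20138287  1.65593142  0.12533907  1.45965608 -0.50860109]
1.35 [198.03096378 136.69604559]
1.2 [198.02967286 141.57604538]
1.0 [198.02426138 147.03439424]
```

View pics/w4.png

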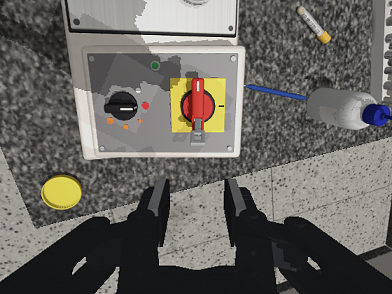

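View pics/s4.png

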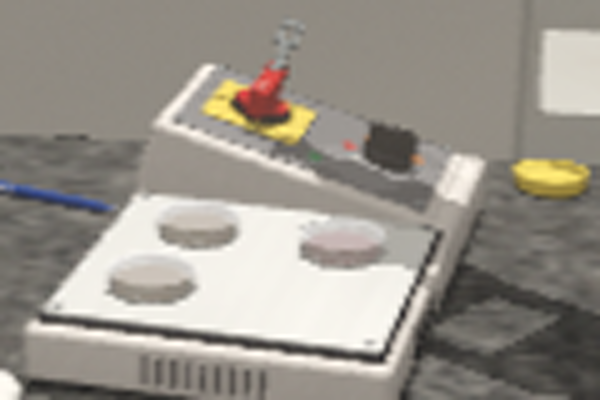

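The side view shows the hasp standing up at about 290,40, but its last few degrees are uncertain. I'll nudge it against its end stop gently with closed fingers.

```bash
python3 - <<'E'
from h import *
rad=np.radians
p,q=face((.048,-.075,.12),rad(270)); arm.movep(p,q); arm.set_gripper(0,20)
p,q=face((.048,-.075,.054),rad(270)); arm.move_l(p,.1)
M,t=W(load())
p,_=face((.048,-.012,.054),rad(270)); print("stop",arm.move_l(p,.03,f_stop=7))
s=arm.read_state(); e=np.array(s["eef_pos"]); print("face xyz",(M@FR).T@(e-M@f2w((0,0,0))-t),s["ft_force"])
p,_=face((.048,-.085,.054),rad(270)); arm.move_l(p,.1)
p,_=face((.048,-.085,.17),rad(270)); arm.move_l(p,.15)
arm.set_gripper(.075)
# out of the way of the top camera, towards the tray
arm.movep([.45,.30,.25],R.from_matrix([[0,1,0],[1,0,0],[0,0,-1]]).as_quat())
print(arm.read_state()["time"],arm.read_state()["q"])
c=arm.camera("top"); f=c["frame"]; hsv=cv2.cvtColor(f,cv2.COLOR_RGB2HSV)
m=np.zeros(f.shape[:2],np.uint8); x=load()
poly=np.array([proj(c,M@np.array([a,b,.06])+t) for a,b in [(.12,.208),(.12,-.036),(-.12,-.036),(-.12,.208)]],np.int32); cv2.fillPoly(m,[poly],255)
d=((hsv[:,:,2]<195)&(hsv[:,:,2]>90)&(m>0)).astype(np.uint8)
d=cv2.morphologyEx(d,cv2.MORPH_OPEN,np.ones((5,5)))
n,l,st,ce=cv2.connectedComponentsWithStats(d)
for i in range(1,n):
    if st[i,4]>80: print(st[i],ce[i].round(1),ray(c,*ce[i],.062).round(4),np.median(f[l==i],0))
shot("t5","top",(95,160,330,310),3.4)
E
```

```text
stop True
face xyz [ 0.04815851 -0.03505207  0.05445968] [-2.04960404 -7.78480798  1.09976751]
39.275 [ 5.39706346e-01 -1.82304186e-01  1.70265564e+00 -7.89133088e-05
  1.62124066e+00  5.40587544e-01]
[260 186  20  19 315] [269.5 194.9] [ 0.6194 -0.0314  0.062 ] [163. 156. 146.]
[297 192  20  20 324] [306.1 201.5] [ 0.5997 -0.136   0.062 ] [162.5 156.  146. ]
[289 229  21  20 330] [298.9 238.4] [ 0.4948 -0.1144  0.062 ] [159. 140. 139.]
```

View pics/t5.png

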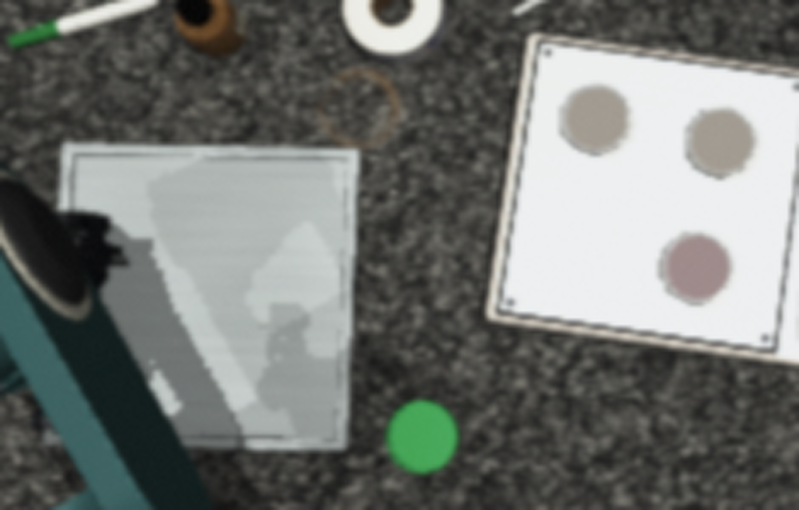

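The nudge stopped at y = −35 mm, which agrees with the end stop, so the hasp is fully out. The tray edges are at (65..358, 143..448) in the crop, so its centre is at about (0.475, 0.308). I'll start on the dishes with one.

```bash
cat > dish.py <<'E'
from h import *
Q=R.from_matrix([[0,1,0],[1,0,0],[0,0,-1]]).as_quat()
def dishes():
    c=arm.camera("top"); f=c["frame"]; v=cv2.cvtColor(f,cv2.COLOR_RGB2HSV)[:,:,2]; M,t=W(load())
    m=np.zeros(v.shape,np.uint8)
    poly=np.array([proj(c,M@np.array([a,b,.06])+t) for a,b in [(.12,.208),(.12,-.036),(-.12,-.036),(-.12,.208)]],np.int32); cv2.fillPoly(m,[poly],255)
    d=cv2.morphologyEx(((v<195)&(v>90)&(m>0)).astype(np.uint8),cv2.MORPH_OPEN,np.ones((5,5)))
    n,l,st,ce=cv2.connectedComponentsWithStats(d)
    return [(ray(c,*ce[i],.062),st[i,4]) for i in range(1,n) if st[i,4]>150]
def pick_place(d,dst,h=.052):
    arm.movep([d[0],d[1],.13],Q); arm.set_gripper(.077,25)
    print("stop",arm.move_l([d[0],d[1],h],.08,f_stop=8))
    arm.set_gripper(.045,25); s=arm.read_state(); print("w",s["gripper_width"],s["grip_force"],s["ft_force"])
    arm.move_l([d[0],d[1],.15],.12); s=arm.read_state(); print("lift w",s["gripper_width"])
    if s["gripper_width"]<.052: return False
    arm.movep([*dst,.12],Q); 
    print("stop",arm.move_l([*dst,h-.0485],.08,f_stop=4))
    arm.set_gripper(.077); arm.move_l([*dst,.13],.12); print(arm.read_state()["time"]); return True
E
python3 - <<'E'
from dish import *
D=dishes(); print(D); d=min(D,key=lambda a:a[0][0])[0]
print(pick_place(d,(.42,.255)))
arm.movep([.45,.38,.25],Q)
print(dishes())
shot("t6","top",(95,160,330,310),3.4)
E
```

```text
[(array([ 0.61936738, -0.03144912,  0.062     ]), np.int32(315)), (array([ 0.59965871, -0.13591723,  0.062     ]), np.int32(323)), (array([ 0.49475287, -0.11437787,  0.062     ]), np.int32(330))]
stop False
w 0.05534355067028866 25.965508289832542 [-1.30625634  0.79147442  5.12407562]
lift w 0.05525649970852146
stop True
48.0583
True
[(array([ 0.619867 , -0.0315795,  0.062    ]), np.int32(327)), (array([ 0.56968614, -0.1510387 ,  0.062     ]), np.int32(332))]
```

View pics/t6.png

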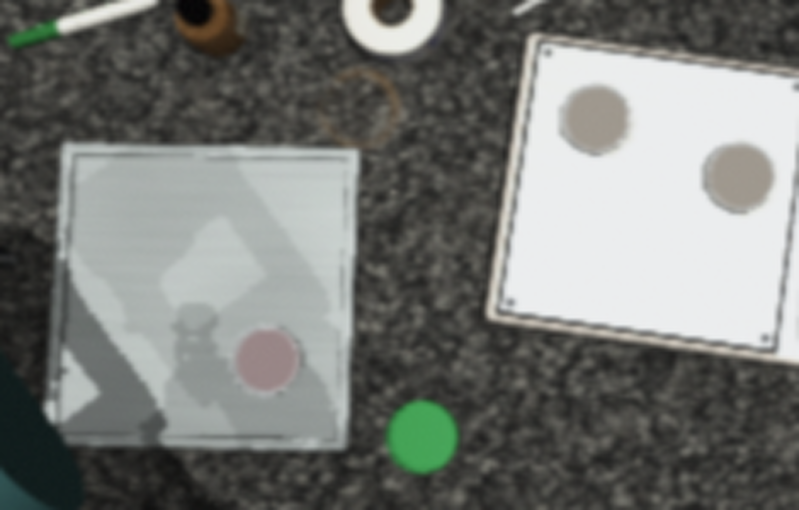

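The pink dish is flat in the tray at (267,360). One tan dish was knocked and is now at (738,177), or (0.570, −0.151) in world coordinates. On to the other two.

```bash
python3 - <<'E'
from dish import *
for dst in [(.53,.25),(.475,.365)]:
    D=dishes(); d=min(D,key=lambda a:a[0][0])[0]; print(D)
    print(pick_place(d,dst)); arm.movep([.42,.30,.30] if dst[1]>.3 else [.45,.38,.25],Q)
arm.movep([.35,.0,.42],Q)
print(dishes(),arm.read_state()["time"])
shot("t7","top",(95,160,410,310),2.5); shot("s7","side",(220,160,360,320),3.4)
E
```

```text
[(array([ 0.61989659, -0.03149663,  0.062     ]), np.int32(326)), (array([ 0.5696517 , -0.15099475,  0.062     ]), np.int32(334))]
stop False
w 0.05516000107993354 25.94062901014695 [-2.10662689  0.39920326  5.7658903 ]
lift w 0.0553619687744596
stop True
58.075
True
[(array([ 0.61990879, -0.03150484,  0.062     ]), np.int32(328))]
stop False
w 0.055200725192661386 26.269494253210723 [-1.53096312  0.94322615  6.06313387]
lift w 0.05501133816481205
stop True
67.8
True
[] 69.8833
```

View pics/t7.png

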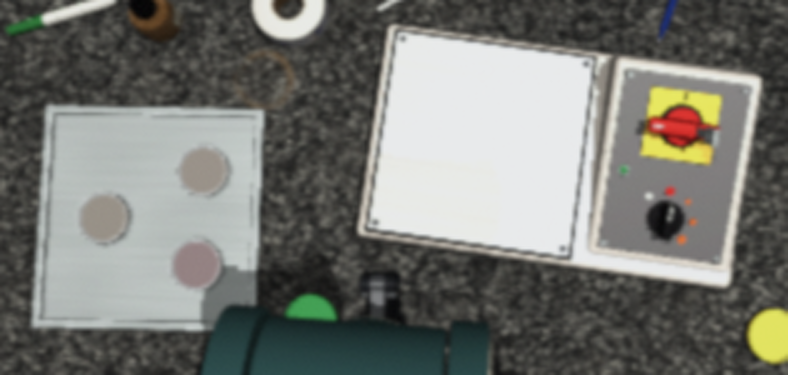

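View pics/s7.png

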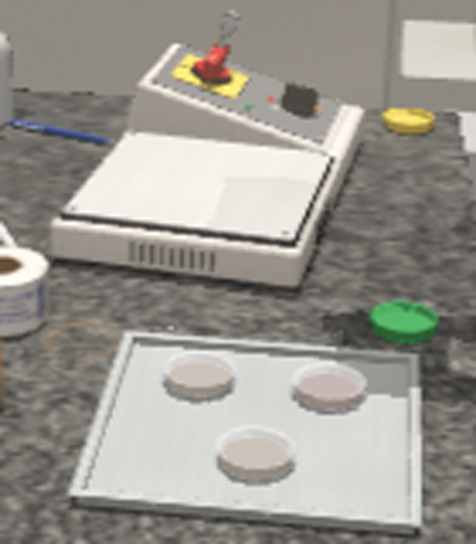

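The top view shows all three dishes in the tray at (204,170), (105,218) and (197,264), and the side view shows them lying flat. The plate is empty, the selector is on red, the isolator is off and the hasp is out.

```bash
python3 -c "
from station import arm
print(arm.job_done())"
```

```text
the job is handed in; nothing more can be done
None
```

The job is handed in at about 70 s of the 210 s: the selector is on the red stop dot, then the isolator was turned off and its hasp swung fully out, and all three dishes present (one pink, two tan) lie flat in the tray.

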